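# Unlock and seat the filter collar of a bench photometer

## Task

Get the bench photometer's filter port ready for a reading: push the blue ejector slide all the way in so that it shoves the red parking clip right out from under the knurled collar, and let the slide spring back. Then turn the collar clockwise (seen from above), without lifting it off the port, until its hidden keyways drop over the port's pins, and push it fully home down onto the deck against the spring inside. Finish while still holding it pushed home with the gripper - do not let go - and leave the other things on the bench alone.

Things in the scene. Friction and masses are not known exactly. Their poses are not given: they have to be found in the camera images.
- port_foot (a point): Port axis at deck level on the photometer, a fixed white box 120 x 256 x 60 mm with a dark display in front. Axes: z up; +y the way the ejector pushes and the clip leaves. Deck: 150 mm to -y, 106 mm to +y, 60 mm each side in x. Guide rails 5 mm tall along y at x = +-30 mm; end lip 9 mm tall at y = +100 mm. The port is a steel spigot 28 mm across, 34 mm tall, under the collar.
- collar_mid (a point): Centre, half-way up, of the dark knurled steel collar: a round cap 52 mm across, 42 mm tall, loose over the spigot. z is its axis, up; x and y turn with it. At the start its underside is 10 mm above the deck (this point 31 mm); home is underside on the deck (this point 21 mm). Grip across the diameter from above, on the upper half, so that fingertips clear rails and clip.
- collar_top (a point): Centre of the collar's top (amber window), 21 mm above collar_mid. Hidden inside: three keyways 120 degrees apart, unmarked (the white dot tells nothing). It stands on three pins; turned clockwise 0.4 to 1.2 rad from the start, keyways meet pins (a fit within about +-0.2 rad) and it can drop: 3 mm free, then against a spring, 3.6 N rising to 8 N at home. Let go, it rises 7 mm.
- ejector (a joint): Travel of the blue spring ejector slide, m: 0 out (rest), 0.050 fully in. It moves along +y of the port frame; the spring resists with 2 to 5 N and returns it when it is released. Its two rods reach the clip after about 3 mm and push it ahead of them.
- ejector_tab (a point): Centre of the ejector's blue thumb tab: an upright plate 34 mm wide (x), 8 mm thick (y), 2 to 30 mm above the deck; this point 16 mm above the deck, at rest 125 mm to -y of the port's axis. Push its -y face towards +y, for instance with closed fingertips lowered behind it. Axes as the port's.
- clip_mid (a point): Centre of the red parking clip: a loose fork-shaped plate 54 mm wide, 62 mm long (y), 7 mm thick, flat on the deck between the rails, prongs to -y either side of the spigot, so the collar cannot go home. At the start 11 mm to +y of the port's axis; fully ejected about 58 mm to +y, clear of the collar, still on the deck.
- stain_bottle_mid (a point): Bystander: brown bottle with blue cap, 38 mm diameter, 70 mm tall, behind the photometer; centre.
- specimen_cup_2: Bystander: clear cup with yellow lid, 66 mm diameter, 70 mm tall, back right; centre of its underside.
- serum_tube_lying: Bystander: lying tube with yellow cap, 17 x 106 x 16 mm, front right; on the bench.
There are look-alikes about, which are no part of the job. Leave any purple look-alike of the part that bears collar_mid alone. There is more than one size of the part that bears clip_mid; the job needs the smaller.

How it is judged:
By the outcome, as a careful person would: the job done as asked, in the order asked, and still so for the second after the job is handed in, while the arm keeps its last pose, push and grip.
It also fails if it takes over 64 s, if anything falls off the work surface, if the arm or the gripper's body presses on something with over 40 N, if the wrist force passes 120 N, or if a joint passes its speed limit or range.

## Robot

A 6-joint arm with a two-finger parallel gripper is mounted at the origin on a cart in front of the work surface, level with it; the furniture and walls round the work are solid. World frame = base frame: x ahead of the robot, y to its left, z up, the work surface at z = 0. Lengths are in m, angles in rad, forces in N, time in s.
With the tool pointing down it reaches from about 0.25 to 0.725 m from the base axis. Payload 4 kg.
Tool frame: the origin (TCP) lies on the centre line of the jaws, within the pads' length; the fingertips stand env.finger_overhang ahead of it and the grasp point (between the pads) lies 2 mm behind it (env.finger_overhang is the distance from the TCP to the fingertips, in m); z points along the fingers, y is the direction in which the jaws open and shut (so a half turn about z gives the same grasp; the last joint's range is limited). The gripper opens to 85 mm and grips with 20 to 120 N. Pads are 22 mm wide; open, the fingers measure 114 mm over their backs; the gripper's body (76 mm by 85 mm) begins 54 mm behind the grasp point. The pads swing forward as they close: fully open they stand 13 mm farther back than shut.
Start: joints at [1.13, 0.241, 0.005, 1.335, 0, 1.571], TCP at [0.213, 0.452, 0.248] pointing down, gripper open.
Joint ranges: [-2.72, 2.72], [-1.05, 1.87], [-1.09, 1.28], [-1.99, 2.15], [-1.42, 1.44], [-3.14, 3.14]. Speed limits (rad/s): [2.79, 2.79, 3.14, 3.14, 3.14, 3.14].

## Interface

Orientations are given as a rotation vector (axis times angle).
In Python, from workcell import env gives the robot as it stands.
- The arm moves only by the tool arm_command, never from a script. Its argument "moves" is a list of rows, each a list of 6 numbers: the shift along the tool's x, y, z in m, then the turn, a rotation vector about the tool's x, y, z in degrees. A call has 1 to 5 rows; each row shifts and turns the pose as measured when the row begins, along the tool's axes as they then stand; what a row does not reach is not made up. A row lasts 1/10 s, in which the tool goes at most 50 mm and 8.59 degrees, less where a joint would pass 70% of its speed; a pose out of reach is approached as far as the arm can. A call is refused whole if a number of a shift passes 0.05 or a number of a turn 8.59, either way. A call with a gripper value outside its range is refused whole. "fingers" is the finger opening in m, from 0 to 0.0854, set as the call begins (left out, the last holds). The fingers move at their own pace and stop on an object; the grip force is fixed at half the most. Time passes only in rows, so rows that do not move let the fingers close. It gives the time, the measured TCP pose, the force and the opening at its end, in the units of the state.
- env.state(): the state, without advancing time (a new reading comes with each control period).
- env.camera(name): name is "scene" or "top" or "wrist"; returns the picture (420x560x3 uint8, red, green, blue); there is no depth.
- env.camera_model(name): a dict with "fx", "fy", "cx", "cy" (pixels), "pose" (4x4, takes a point from camera to world coordinates). Camera axes: x right, y down, z forward; pixel columns grow to the right and rows downward; lengths in m; the calibration is good to about 2 mm. A picture is of the moment at which its call begins: read the wrist's pose just before it. camera_model takes no time and is no camera call; for the wrist camera it gives the pose at the moment of the call.
- env.finish_job(): hands the job in, once; it reports no verdict.
The state is a dict: "t": time; "qpos": joint angles; "qd": joint speeds; "joint_torque": joint torques, N m; "tcp_pos": TCP position; "ee_rot": TCP orientation; "contact_force": force on the tool from outside, world axes, zero at the start; "ft_torque": the same for the moment, N m; "finger_gap": opening from 0.0 (shut) to 1.0 (fully open).
Only numpy, scipy, OpenCV 4.12 (cv2) and the standard library are available. Lean on these libraries where they do the work, as an engineer would, in place of code of your own. Each camera call takes 0.05 s, during which the arm holds its last target. There are 200 camera calls.

## Working session

There is one attempt and no reset: what is moved stays moved. The work goes in short steps, Python scripts to look and compute and a tool call to move; the robot and the scene stay as the last step left them, time stands still between calls to the robot, and variables do not carry over. Pictures are saved under pics/ and viewed, on a budget of 10 in all, crops included, one or two more only if the job needs it, and the job is handed in when it is done.

Besides the shell and the picture viewer there is one more tool, called after "Emit:" by a JSON object that holds its "op" and its "data", one argument or row to a line. arm_command: Moves the arm, as the interface text tells. Its arguments: {"type":"object","properties":{"moves":{"type":"array","items":{"type":"array","items":{"type":"number"}}},"fingers":{"type":"number"}},"required":["moves"]}

```bash
mkdir -p pics; ls; python3 - <<'E'
from workcell import env
import cv2
print(env.finger_overhang, env.state())
for n in("scene","top"):
    cv2.imwrite(f"pics/{n}0.png",env.camera(n)[:,:,::-1]); m=env.camera_model(n); print(n,m)
E
```

```text
pics
0.017 {'t': 0.0, 'qpos': array([1.12997986e+00, 2.41399362e-01, 3.77583025e-03, 1.33517406e+00,
       3.50975404e-05, 1.57078497e+00]), 'qd': array([-1.16409496e-03,  2.34620813e-04,  1.80558315e-03, -2.25521222e-03,
        1.94054695e-05, -8.22614049e-04]), 'joint_torque': array([-4.95137301e-04, -3.72316039e+01,  2.52411300e+01,  1.71614141e-02,
        6.47589331e-05, -1.30481908e-05]), 'tcp_pos': array([0.2130899 , 0.45169734, 0.24743939]), 'ee_rot': array([-6.86719300e-01, -3.06513418e+00,  3.05501082e-03]), 'contact_force': array([-0.28652871,  0.66158757,  0.30324986]), 'ft_torque': array([ 0.03700365, -0.02368089,  0.01208466]), 'finger_gap': 0.9991452213994607}
scene {'fx': 401.78738728659164, 'fy': 401.78738728659164, 'cx': 283.1357248054026, 'cy': 211.1388071918709, 'pose': array([[ 0.4811139 , -0.50109744,  0.71932661, -0.21263389],
       [-0.8764518 , -0.2571401 ,  0.40707642, -0.53786858],
       [-0.01901723, -0.82630523, -0.56290143,  0.66557948],
       [ 0.        ,  0.        ,  0.        ,  1.        ]])}
top {'fx': 518.6194087841351, 'fy': 518.6194087841351, 'cx': 273.578465632305, 'cy': 209.48612824901002, 'pose': array([[-0.02397413, -0.97738824,  0.21008919,  0.29687349],
       [-0.99970506,  0.02425388, -0.00124516, -0.1168932 ],
       [-0.00387848, -0.21005708, -0.97768143,  1.24285894],
       [ 0.        ,  0.        ,  0.        ,  1.        ]])}
```

View pics/scene0.png

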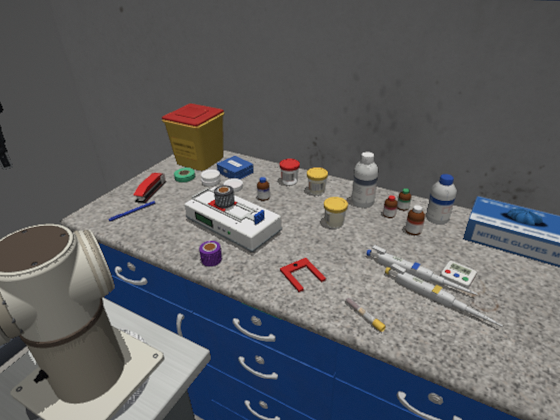

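View pics/top0.png

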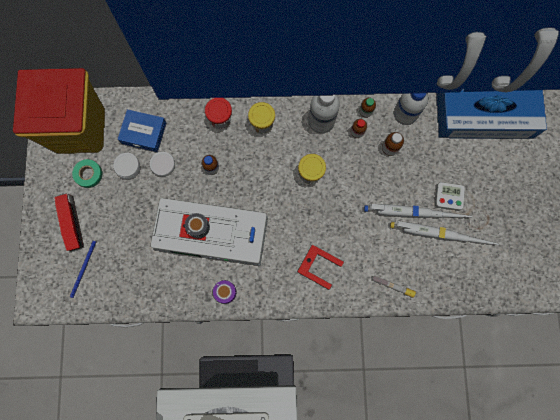

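The scene view shows the photometer at about (233,218). In the top view the dark collar is at (196,225), the blue tab at (252,235) and the red clip under the collar at about (190,226). Two look-alikes are on the bench: a purple collar at (224,292) and a larger loose red fork at (320,268). The collar and clip on the photometer fit the description, and I'll confirm that in a crop.

```bash
cat > h.py <<'E'
import numpy as np, cv2
from workcell import env
def ray(name,u,v,z):
    m=env.camera_model(name);T=m["pose"]
    d=T[:3,:3]@np.array([(u-m["cx"])/m["fx"],(v-m["cy"])/m["fy"],1]);o=T[:3,3]
    return o+d*(z-o[2])/d[2]
def proj(name,p):
    m=env.camera_model(name);T=m["pose"];c=T[:3,:3].T@(np.asarray(p)-T[:3,3])
    return m["fx"]*c[0]/c[2]+m["cx"],m["fy"]*c[1]/c[2]+m["cy"]
E
python3 - <<'E'
import cv2
a=cv2.imread("pics/top0.png")[190:270,145:275]
cv2.imwrite("pics/crop1.png",cv2.resize(a,None,fx=6,fy=6,interpolation=cv2.INTER_CUBIC))
E
```

```text
(no output)
```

View pics/crop1.png

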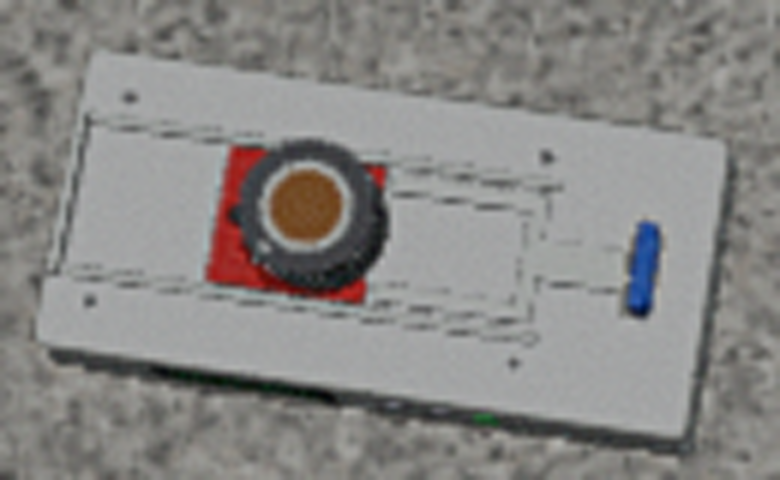

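The crop confirms it: the dark collar (amber window at crop (307,205)) sits over the small red clip, and the blue tab is at crop (646,268). Deck corners are at crop (93,53), (728,140), (688,437) and (40,343).

```bash
python3 - <<'E'
from h import *
from scipy.optimize import least_squares
f=lambda u,v:((u+.5)/6-.5+145,(v+.5)/6-.5+190)
# local coords: +y = left in image; world: u left = +y world, v up = +x world -> local x?
obs=[f(93,53),f(728,140),f(688,437),f(40,343),f(307,205),f(646,222),f(642,312)]
L=np.array([[.06,.106,0],[.06,-.150,0],[-.06,-.150,0],[-.06,.106,0],[0,0,.052],[.017,-.125,.03],[-.017,-.125,.03]])
def W(p): 
    c,s=np.cos(p[2]),np.sin(p[2]); return np.c_[p[0]+c*L[:,0]-s*L[:,1],p[1]+s*L[:,0]+c*L[:,1],.06+L[:,2]]
r=least_squares(lambda p:np.ravel([np.subtract(proj("top",w),o) for w,o in zip(W(p),obs)]),[.3,0,0],loss="soft_l1")
p=r.x;print(p,np.degrees(p[2]));print(r.fun.reshape(-1,2).round(2))
print(ray("top",*obs[4],.112), (ray("top",*obs[5],.09)+ray("top",*obs[6],.09))/2)
for w in W(p)[4:]: print(w,proj("scene",w))
w=W(p);print(ray("scene",224,189,.112))
from scipy.spatial.transform import Rotation as R
print(R.from_rotvec(env.state()["ee_rot"]).as_matrix().round(3))
E
```

```text
[ 0.51064183  0.0545153  -0.168417  ] -9.649583575243351
[[-0.76 -1.37]
 [ 1.3  -0.59]
 [ 0.27  0.85]
 [-1.82  0.54]
 [ 0.24  0.51]
 [ 1.02 -0.08]
 [-0.62 -0.32]]
[0.51180427 0.05505367 0.112     ] [ 0.48924939 -0.06825815  0.09      ]
[0.51064183 0.0545153  0.112     ] (np.float64(222.96638942372056), np.float64(189.67139005221463))
[ 0.50644856 -0.07156569  0.09      ] (np.float64(262.9559556217168), np.float64(209.33411649632896))
[ 0.47292961 -0.06586654  0.09      ] (np.float64(254.1119488862559), np.float64(215.3982320562483))
[0.51474616 0.05408517 0.112     ]
[[-0.904  0.427 -0.001]
 [ 0.427  0.904 -0.002]
 [ 0.    -0.002 -1.   ]]
```

Emit:
{"op": "arm_command", "data": {
  "moves": [
    [-0.037,-0.029,0,0,0,0],
    [-0.037,-0.029,0,0,0,0],
    [-0.037,-0.029,0,0,0,0],
    [-0.037,-0.029,0,0,0,0],
    [-0.037,-0.029,0,0,0,0]
  ],
  "fingers": 0
}}

```text
t: 0.6
tcp_pos: [0.3193, 0.2399, 0.2444]
ee_rot: [-0.665, -3.068, 0.007]
contact_force: [0.5, -0.0, -0.3]
finger_gap: 0.142
```

Emit:
{"op": "arm_command", "data": {
  "moves": [
    [-0.037,-0.029,0,0,0,0],
    [-0.037,-0.029,0,0,0,0],
    [-0.037,-0.029,0,0,0,0],
    [-0.037,-0.029,0,0,0,0],
    [-0.037,-0.029,0,0,0,0]
  ]
}}

```text
t: 1.1
tcp_pos: [0.429, 0.0218, 0.244]
ee_rot: [-0.663, -3.068, 0.007]
contact_force: [1.4, 0.7, -0.4]
finger_gap: -0.0
```

Emit:
{"op": "arm_command", "data": {
  "moves": [
    [0,0,0,0,0,8.5],
    [0,0,0,0,0,8.5],
    [0,0,0,0,0,8.5],
    [0,0,0,0,0,8.5],
    [0,0,0,0,0,8.5]
  ]
}}

```text
t: 1.6
tcp_pos: [0.4301, 0.0134, 0.2414]
ee_rot: [-1.747, -2.606, 0.014]
contact_force: [0.4, 0.5, -0.3]
finger_gap: 0.003
```

Emit:
{"op": "arm_command", "data": {
  "moves": [
    [0,0,0,0,0,8.5],
    [0,0,0,0,0,8.5],
    [0,0,0,0,0,8.5],
    [0,0,0,0,0,6.4],
    [0,0,0,0,0,0]
  ]
}}

```text
t: 2.1
tcp_pos: [0.4283, 0.013, 0.2391]
ee_rot: [-2.405, -2.013, 0.023]
contact_force: [-0.1, -0.4, 0.2]
finger_gap: 0.002
```

```bash
cat >> h.py <<'E'
from scipy.spatial.transform import Rotation as R
P=np.array([.5112,.0548]);TH=-.1684
def show(P=P,TH=TH):
    s=env.state();M=R.from_rotvec(s["ee_rot"]).as_matrix();t=s["tcp_pos"]
    c,si=np.cos(TH),np.sin(TH);l=np.array([[c,si],[-si,c]])@(t[:2]-P)
    print("t%.2f"%s["t"],"tcp",t.round(4),"local mm",(l*1e3).round(1),"tip above deck mm %.1f"%((t[2]-.017-.06)*1e3),"F",s["contact_force"].round(1),"Tz %.2f"%s["ft_torque"][2],"gap %.4f"%(s["finger_gap"]*.0854),"j",s["qpos"].round(2))
    print("tool y deg rel port x %.2f"%np.degrees(np.arctan2(M[1,1],M[0,1])-TH),"tilt",M[:2,2].round(3)); return s,M
E
python3 - <<'E'
from h import *
show(); cv2.imwrite("pics/w1.png",env.camera("wrist")[:,:,::-1])
E
```

```text
t2.10 tcp [0.4283 0.013  0.2391] local mm [-74.7 -55.1] tip above deck mm 162.1 F [-0.1 -0.4  0.2] Tz 0.02 gap 0.0001 j [ 0.03  0.11 -0.17  1.3  -0.01  1.78]
tool y deg rel port x -0.48 tilt [-0.014 -0.005]
```

View pics/w1.png

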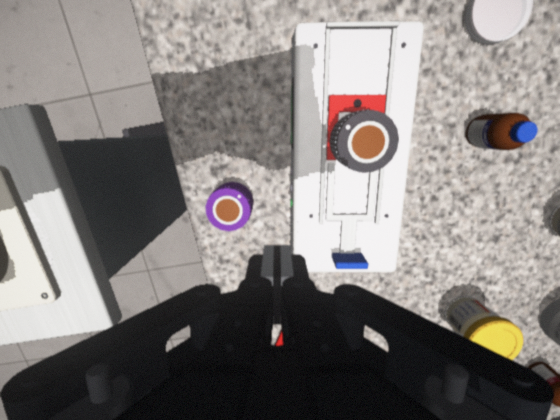

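The wrist view, which looks along port +y, shows the deck corners at about (299,22), (423,22), (397,271) and (293,271). The collar window is at (368,141) and the tab's top at about y=266, spanning (334–369).

```bash
python3 - <<'E'
from h import *
from scipy.optimize import least_squares
f=lambda u,v:((u+.5)/6-.5+145,(v+.5)/6-.5+190)
Lc=[[-.06,.106,0],[.06,.106,0],[.06,-.150,0],[-.06,-.150,0],[0,0,.052],[-.017,-.129,.03],[.017,-.129,.03]]
ow=[(299,22),(423,22),(397,271),(293,271),(368,141),(334,268),(369,269)]
ot=[f(40,343),f(93,53),f(728,140),f(688,437),f(307,205),f(650,312),f(655,222)]
def W(p):
    L=np.array(Lc);c,s=np.cos(p[2]),np.sin(p[2]); return np.c_[p[0]+c*L[:,0]-s*L[:,1],p[1]+s*L[:,0]+c*L[:,1],.06+L[:,2]]
def fit(sets):
    r=least_squares(lambda p:np.ravel([np.subtract(proj(n,w),o) for n,O in sets for w,o in zip(W(p),O)]),[.51,.05,-.17],loss="soft_l1")
    print(r.x,r.fun.reshape(-1,2).round(1).tolist());return r.x
fit([("wrist",ow)]);fit([("wrist",ow),("top",ot)])
print(ray("wrist",368,141,.112))
E
```

```text
[ 0.51318398  0.05732517 -0.16884949] [[-4.6, -3.3], [4.7, -4.8], [0.3, 2.8], [-1.1, 2.6], [0.0, 0.1], [1.2, 1.3], [-0.5, 0.3]]
[ 0.51248429  0.05657454 -0.16625838] [[-5.6, -2.0], [3.7, -3.9], [0.1, 3.3], [-1.2, 3.4], [-0.7, 1.2], [0.9, 2.1], [-0.8, 1.1], [-2.7, -0.1], [-1.7, -2.0], [0.4, -1.5], [-0.6, -0.1], [-0.7, -0.3], [-1.1, -1.0], [0.3, -0.7]]
[0.51317766 0.05741523 0.112     ]
```

```bash
sed -i 's/^P=.*/P=np.array([.5125,.0567]);TH=-.1675/' h.py
```

Emit:
{"op": "arm_command", "data": {
  "moves": [
    [-0.031,0.0255,0,0,0,0],
    [-0.031,0.0255,0,0,0,0],
    [-0.031,0.0255,0,0,0,0],
    [0,0,0.045,0,0,0],
    [0,0,0.045,0,0,0]
  ]
}}

```text
t: 2.65
tcp_pos: [0.4953, -0.0964, 0.153]
ee_rot: [2.383, 2.034, -0.005]
contact_force: [0.4, 0.4, -0.9]
finger_gap: -0.003
```

```bash
python3 -c "
from h import *
show()"
```

```text
t2.65 tcp [ 0.4953 -0.0964  0.153 ] local mm [   8.6 -153.8] tip above deck mm 76.0 F [ 0.4  0.4 -0.9] Tz 0.02 gap -0.0003 j [-0.19  0.31 -0.16  1.1  -0.01  1.54]
tool y deg rel port x 0.56 tilt [ 0.003 -0.008]
```

Emit:
{"op": "arm_command", "data": {
  "moves": [
    [0.003,-0.009,0,0,0,0.5],
    [0,0,0.03,0,0,0],
    [0,0,0.025,0,0,0],
    [0,0,0.01,0,0,0],
    [0,0,0,0,0,0]
  ]
}}

```text
t: 3.15
tcp_pos: [0.4824, -0.0911, 0.0854]
ee_rot: [2.391, 2.036, -0.013]
contact_force: [-0.1, -0.4, 0.7]
finger_gap: -0.001
```

```bash
python3 -c "
from h import *
show()
cv2.imwrite('pics/s2.png',cv2.resize(env.camera('scene')[160:260,160:310,::-1],None,fx=5,fy=5))"
```

```text
t3.15 tcp [ 0.4824 -0.0911  0.0854] local mm [  -5.1 -150.8] tip above deck mm 8.4 F [-0.1 -0.4  0.7] Tz 0.00 gap -0.0001 j [-0.18  0.36 -0.28  0.93 -0.01  1.55]
tool y deg rel port x 0.42 tilt [-0.006 -0.006]
```

View pics/s2.png

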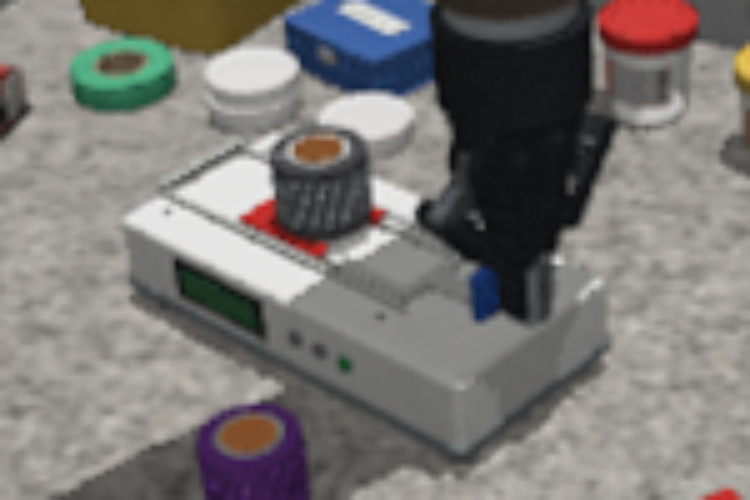

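The closed fingertips are just behind the blue tab (tab at crop (485,292), tips at (525,290)). Now pushing.

Emit:
{"op": "arm_command", "data": {
  "moves": [
    [0.008,0.005,0,0,0,0],
    [0.008,0,0,0,0,0],
    [0.008,0,0,0,0,0],
    [0.008,0,0,0,0,0],
    [0.008,0,0,0,0,0]
  ]
}}

```text
t: 3.7
tcp_pos: [0.4969, -0.0527, 0.0902]
ee_rot: [2.386, 2.027, -0.013]
contact_force: [-0.4, -4.6, -2.3]
finger_gap: 0.003
```

```bash
python3 -c "
from h import *
show()"
```

```text
t3.70 tcp [ 0.4969 -0.0527  0.0902] local mm [   2.8 -110.5] tip above deck mm 13.2 F [-0.4 -4.6 -2.3] Tz 0.02 gap 0.0002 j [-0.1   0.37 -0.26  0.94 -0.01  1.64]
tool y deg rel port x 0.31 tilt [ 0.001 -0.014]
```

Emit:
{"op": "arm_command", "data": {
  "moves": [
    [0.006,-0.001,0.002,0,0,0],
    [0.006,-0.001,0.001,0,0,0],
    [0.005,0,0.001,0,0,0]
  ]
}}

```text
t: 4.0
tcp_pos: [0.5002, -0.0349, 0.0883]
ee_rot: [2.38, 2.023, -0.01]
contact_force: [-3.3, -5.4, 3.8]
finger_gap: -0.001
```

Emit:
{"op": "arm_command", "data": {
  "moves": [
    [0.003,0,0.001,0,0,0],
    [0.003,0,0,0,0,0]
  ]
}}

```text
t: 4.2
tcp_pos: [0.5003, -0.034, 0.0885]
ee_rot: [2.374, 2.013, -0.027]
contact_force: [-0.9, -14.9, -2.1]
finger_gap: -0.001
```

```bash
python3 -c "
from h import *
show()"
```

```text
t4.20 tcp [ 0.5003 -0.034   0.0885] local mm [  3.1 -91.5] tip above deck mm 11.5 F [ -0.9 -14.9  -2.1] Tz -0.17 gap -0.0001 j [-0.05  0.37 -0.26  0.93 -0.03  1.69]
tool y deg rel port x 0.18 tilt [ 0.005 -0.033]
```

Emit:
{"op": "arm_command", "data": {
  "moves": [
    [0.004,0,0,0,0,0],
    [0.004,0,0,0,0,0]
  ]
}}

```text
t: 4.4
tcp_pos: [0.5002, -0.0339, 0.0886]
ee_rot: [2.369, 1.997, -0.05]
contact_force: [-3.0, -16.0, 1.5]
finger_gap: 0.001
```

```bash
python3 -c "
from h import *
show()
a=cv2.resize(env.camera('scene')[160:260,160:310,::-1],None,fx=4,fy=4)
b=cv2.resize(env.camera('top')[190:270,145:295,::-1],None,fx=4,fy=4)
import numpy as np
cv2.imwrite('pics/s3.png',np.vstack([a,b])[:,:600][:720][:600] if 0 else cv2.resize(np.vstack([a,b]),(500,600)))"
```

```text
t4.40 tcp [ 0.5002 -0.0339  0.0886] local mm [  3.  -91.4] tip above deck mm 11.6 F [ -3.  -16.    1.5] Tz -0.02 gap 0.0001 j [-0.04  0.37 -0.26  0.94 -0.05  1.7 ]
tool y deg rel port x -0.15 tilt [ 0.003 -0.053]
```

View pics/s3.png

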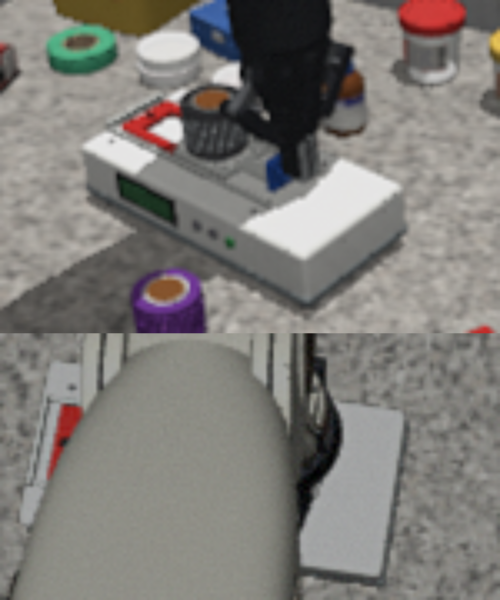

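The clip is now well to +y of the collar, and the slide is against its stop (16 N). Retreating, straightening the tool, then rising.

Emit:
{"op": "arm_command", "data": {
  "moves": [
    [-0.012,0,0,0,0,0],
    [-0.015,0,0,0,1,0],
    [-0.015,-0.002,0,0,1,0],
    [-0.015,-0.001,0,0,0.5,0],
    [-0.015,0,0,0,0,0]
  ]
}}

```text
t: 5.0
tcp_pos: [0.4866, -0.1017, 0.0909]
ee_rot: [2.389, 2.025, 0.017]
contact_force: [0.5, -0.4, 0.1]
finger_gap: -0.001
```

Emit:
{"op": "arm_command", "data": {
  "moves": [
    [0,0,-0.04,0,0,0],
    [0,0,-0.045,0,0,0],
    [0,0,-0.03,0,0,0],
    [0.03,0,0,0,0,0],
    [0.03,0,0,0,0,0]
  ],
  "fingers": 0.085
}}

```text
t: 5.5
tcp_pos: [0.4957, -0.0399, 0.2112]
ee_rot: [2.402, 2.022, 0.037]
contact_force: [0.2, 0.7, -0.5]
finger_gap: 0.846
```

```bash
python3 -c "
from h import *
show()
cv2.imwrite('pics/w4.png',env.camera('wrist')[:,:,::-1])"
```

```text
t5.50 tcp [ 0.4957 -0.0399  0.2112] local mm [ -0.4 -98.1] tip above deck mm 134.2 F [ 0.2  0.7 -0.5] Tz 0.04 gap 0.0722 j [-0.09  0.24 -0.09  1.22  0.02  1.65]
tool y deg rel port x -0.22 tilt [0.019 0.014]
```

View pics/w4.png

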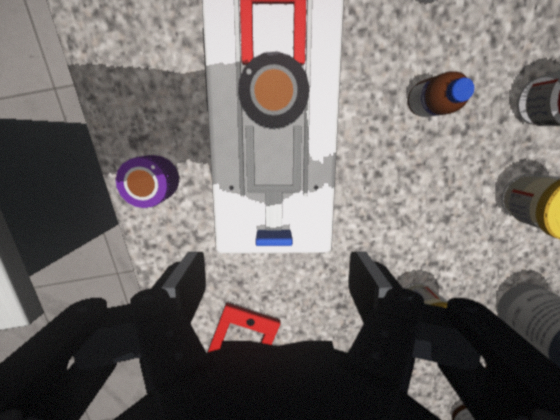

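The slide is back at rest (tab at (274,238)). The clip prongs end near (247,62) and (299,62), above the collar window at (274,90). Checking the numbers.

```bash
python3 - <<'E'
from h import *
def loc(w):
    c,s=np.cos(TH),np.sin(TH);return (np.array([[c,s],[-s,c]])@(w[:2]-P)*1e3).round(1)
for n,u,v,z in[("collar",274,90,.112),("prongL",247,62,.067),("prongR",300,63,.067),("tab",274,232,.09),("fork in",273,4,.067)]:
    w=ray("wrist",u,v,z);print(n,w.round(4),loc(w))
s,M=show()
w=ray("wrist",274,90,.112); print("tool shift to collar",(M.T@(w-s["tcp_pos"])).round(4))
E
```

```text
collar [0.5146 0.0606 0.112 ] [1.4 4.2]
prongL [0.4973 0.0923 0.067 ] [-20.9  32.5]
prongR [0.5413 0.0843 0.067 ] [23.8 32. ]
tab [ 0.4955 -0.0526  0.09  ] [   1.4 -110.6]
fork in [0.5261 0.131  0.067 ] [ 1.  75.5]
t5.55 tcp [ 0.4969 -0.0359  0.2117] local mm [  0.  -93.9] tip above deck mm 134.7 F [0.6 2.8 0.5] Tz 0.02 gap 0.0792 j [-0.08  0.24 -0.09  1.22  0.02  1.65]
tool y deg rel port x 0.04 tilt [0.021 0.017]
tool shift to collar [ 0.0961 -0.0003  0.1017]
```

Emit:
{"op": "arm_command", "data": {
  "moves": [
    [0.032,0.0005,0,0.5,-0.6,0],
    [0.031,0.0005,0,0.5,-0.6,0],
    [0.028,0,0,0,0,0],
    [0,0,0,0,0,0],
    [0,0,0,0,0,-8.5]
  ]
}}

```text
t: 6.05
tcp_pos: [0.5142, 0.0645, 0.2141]
ee_rot: [-2.229, -2.204, -0.017]
contact_force: [-1.0, 0.2, -0.9]
finger_gap: 0.997
```

Emit:
{"op": "arm_command", "data": {
  "moves": [
    [0,0,0,0,0,-8.5],
    [0,0,0,0,0,-8.5],
    [0,0,0,0,0,-8.5],
    [0,0,0,0,0,-8.5],
    [0,0,0,0,0,0]
  ]
}}

```text
t: 6.55
tcp_pos: [0.5132, 0.0673, 0.2138]
ee_rot: [-1.477, -2.763, -0.031]
contact_force: [-0.3, 0.3, 0.5]
finger_gap: 0.994
```

```bash
python3 - <<'E'
from h import *
s,M=show(); d=np.array([.5136,.0567,.112])-s["tcp_pos"]; print((M.T@d).round(4), (M.T@[0,0,-1]).round(4))
E
```

```text
t6.55 tcp [0.5132 0.0673 0.2138] local mm [-1.1 10.5] tip above deck mm 136.8 F [-0.3  0.3  0.5] Tz -0.04 gap 0.0849 j [ 0.12  0.29 -0.02  1.26  0.02  1.1 ]
tool y deg rel port x 43.33 tilt [0.002 0.021]
[-0.0107 -0.0069  0.1016] [-0.0164 -0.0136  0.9998]
```

Emit:
{"op": "arm_command", "data": {
  "moves": [
    [-0.009,-0.0055,0,0.8,-0.95,0],
    [0,0,0,0,0,0],
    [0,0,0.04,0,0,0],
    [0,0,0.04,0,0,0],
    [0,0,0,0,0,0]
  ]
}}

```text
t: 7.05
tcp_pos: [0.5154, 0.0556, 0.1338]
ee_rot: [1.494, 2.759, 0.005]
contact_force: [-1.5, 0.3, -0.3]
finger_gap: 0.994
```

```bash
python3 - <<'E'
from h import *
s,M=show(); d=np.array([.5136,.0567,.112])-s["tcp_pos"]; print((M.T@d).round(4), (M.T@[0,0,-1]).round(4))
cv2.imwrite('pics/w5.png',env.camera('wrist')[:,:,::-1])
E
```

```text
t7.05 tcp [0.5154 0.0556 0.1338] local mm [ 3.  -0.6] tip above deck mm 56.8 F [-1.5  0.3 -0.3] Tz -0.00 gap 0.0849 j [ 0.11  0.35 -0.15  1.06  0.    1.1 ]
tool y deg rel port x 42.71 tilt [0.005 0.001]
[ 0.002  -0.001   0.0218] [ 0.0023 -0.0048  1.    ]
```

View pics/w5.png

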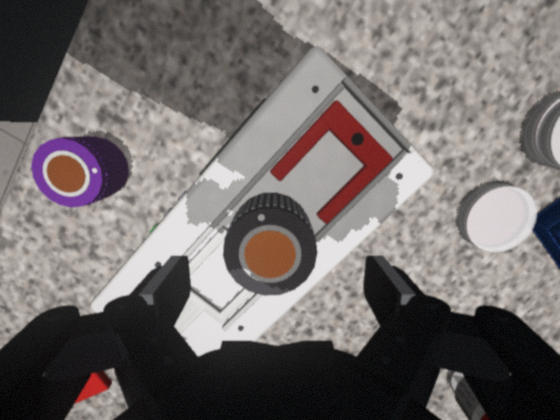

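The collar window is at (270,253) between the open fingers (inner edges about 188 and 366). The clip is clear of the collar.

```bash
python3 - <<'E'
from h import *
s,M=show(); w=ray("wrist",270,253,.112); print(w, (M.T@(w-s["tcp_pos"])).round(4), proj("wrist",s["tcp_pos"]+M[:,2]*.0218))
E
```

```text
t7.10 tcp [0.5171 0.0557 0.1364] local mm [ 4.7 -0.2] tip above deck mm 59.4 F [ 0.5 -0.2 -0.2] Tz 0.03 gap 0.0847 j [ 0.11  0.35 -0.15  1.06  0.    1.1 ]
tool y deg rel port x 42.72 tilt [0.009 0.001]
[0.51525113 0.05659217 0.112     ] [ 0.0018 -0.0013  0.0244] (np.float64(272.31048650961367), np.float64(258.11458555622096))
```

Emit:
{"op": "arm_command", "data": {
  "moves": [
    [0.002,-0.0015,0.01,0.2,0.2,0],
    [0,0,0.012,0,0,0],
    [0,0,0.008,0,0,0],
    [0,0,0,0,0,0]
  ]
}}

```text
t: 7.5
tcp_pos: [0.5187, 0.0571, 0.1097]
ee_rot: [1.494, 2.753, 0.015]
contact_force: [-0.5, 0.5, 0.4]
finger_gap: 0.998
```

```bash
python3 - <<'E'
from h import *
s,M=show(); print((M.T@(np.array([.5146,.0567,.112])-s["tcp_pos"])).round(4), (M.T@[0,0,-1]).round(4))
E
```

```text
t7.50 tcp [0.5187 0.0571 0.1097] local mm [6.  1.4] tip above deck mm 32.7 F [-0.5  0.5  0.4] Tz 0.01 gap 0.0852 j [ 0.11  0.38 -0.19  1.    0.    1.1 ]
tool y deg rel port x 42.63 tilt [0.013 0.004]
[ 0.0019 -0.0036 -0.0024] [ 0.0042 -0.0128  0.9999]
```

Emit:
{"op": "arm_command", "data": {
  "moves": [
    [0.002,-0.0035,0.003,0.8,0.2,0],
    [0,0,0.001,0,0,0],
    [0,0,0,0,0,0]
  ]
}}

```text
t: 7.8
tcp_pos: [0.5153, 0.0571, 0.1064]
ee_rot: [1.498, 2.76, -0.002]
contact_force: [-0.6, 0.0, -1.0]
finger_gap: 0.994
```

```bash
python3 - <<'E'
from h import *
s,M=show(); print((M.T@(np.array([.5146,.0567,.112])-s["tcp_pos"])).round(4), (M.T@[0,0,-1]).round(4))
E
```

```text
t7.80 tcp [0.5153 0.0571 0.1064] local mm [2.7 0.8] tip above deck mm 29.4 F [-0.6  0.  -1. ] Tz 0.04 gap 0.0849 j [ 0.11  0.38 -0.19  1.   -0.    1.11]
tool y deg rel port x 42.62 tilt [ 0.    -0.001]
[ 0.     -0.0008 -0.0056] [1.2e-03 5.0e-04 1.0e+00]
```

Emit:
{"op": "arm_command", "data": {
  "moves": [
    [0,0,0,0,0,0],
    [0,0,0,0,0,0],
    [0,0,0,0,0,0],
    [0,0,0,0,0,0]
  ],
  "fingers": 0.045
}}

```text
t: 8.2
tcp_pos: [0.5132, 0.0555, 0.1076]
ee_rot: [-1.499, -2.76, 0.009]
contact_force: [1.4, 1.7, 1.0]
finger_gap: 0.58
```

```bash
python3 - <<'E'
from h import *
s,M=show(); print((M.T@[0,0,-1]).round(4),(M.T@s["contact_force"]).round(1))
E
```

```text
t8.20 tcp [0.5132 0.0555 0.1076] local mm [ 0.9 -1.1] tip above deck mm 30.6 F [1.4 1.7 1. ] Tz 0.04 gap 0.0495 j [ 0.11  0.38 -0.19  1.01 -0.    1.11]
tool y deg rel port x 42.58 tilt [-0.003 -0.005]
[0.0024 0.0051 1.    ] [ 0.6  2.1 -1. ]
```

Collar gripped at 49.5 mm indicated opening. Turning clockwise in small steps with a slight downward bias.

Emit:
{"op": "arm_command", "data": {
  "moves": [
    [0,0,0.001,0,0,0],
    [0,0,0.001,0,0,5],
    [0,0,0.001,0,0,5],
    [0,0,0.001,0,0,5],
    [0,0,0.001,0,0,0]
  ]
}}

```text
t: 8.7
tcp_pos: [0.5136, 0.0541, 0.1072]
ee_rot: [1.858, 2.527, -0.009]
contact_force: [-2.3, 0.1, 8.5]
finger_gap: 0.577
```

```bash
python3 - <<'E'
from h import *
s,M=show(); print((M.T@[0,0,-1]).round(4),(M.T@s["contact_force"]).round(1))
E
```

```text
t8.70 tcp [0.5136 0.0541 0.1072] local mm [ 1.5 -2.4] tip above deck mm 30.2 F [-2.3  0.1  8.5] Tz -0.09 gap 0.0493 j [ 0.11  0.38 -0.19  1.   -0.01  1.38]
tool y deg rel port x 26.94 tilt [ 0.001 -0.008]
[0.0076 0.0016 1.    ] [ 0.7 -2.2 -8.5]
```

Emit:
{"op": "arm_command", "data": {
  "moves": [
    [0,0,0.001,0,0.3,5],
    [0,0,0.001,0,0,5],
    [0,0,0.001,0,0,3],
    [0,0,0.001,0,0,0]
  ]
}}

```text
t: 9.1
tcp_pos: [0.5132, 0.0531, 0.1072]
ee_rot: [2.144, 2.291, -0.004]
contact_force: [-2.9, -0.0, 8.5]
finger_gap: 0.582
```

```bash
python3 - <<'E'
from h import *
s,M=show(); print((M.T@[0,0,-1]).round(4),(M.T@s["contact_force"]).round(1))
E
```

```text
t9.10 tcp [0.5132 0.0531 0.1072] local mm [ 1.3 -3.5] tip above deck mm 30.2 F [-2.9 -0.   8.5] Tz -0.01 gap 0.0497 j [ 0.11  0.38 -0.19  1.   -0.    1.61]
tool y deg rel port x 13.39 tilt [ 0.001 -0.005]
[ 4.9e-03 -9.0e-04  1.0e+00] [ 0.1 -2.9 -8.5]
```

Emit:
{"op": "arm_command", "data": {
  "moves": [
    [0.001,0,0.001,0,0,4],
    [0.001,0,0.001,0,0,4],
    [0,0,0.001,0,0,0]
  ]
}}

```text
t: 9.4
tcp_pos: [0.5131, 0.0537, 0.1073]
ee_rot: [2.303, 2.126, -0.005]
contact_force: [-2.6, 0.6, 7.3]
finger_gap: 0.583
```

Emit:
{"op": "arm_command", "data": {
  "moves": [
    [0,0,0.001,0,0,4],
    [0,0,0.001,0,0,4],
    [0,0,0.001,0,0,0]
  ]
}}

```text
t: 9.7
tcp_pos: [0.5126, 0.053, 0.1073]
ee_rot: [2.449, 1.951, -0.004]
contact_force: [-3.0, 0.4, 7.8]
finger_gap: 0.579
```

```bash
python3 - <<'E'
from h import *
s,M=show(); print((M.T@[0,0,-1]).round(4),(M.T@s["contact_force"]).round(1))
E
```

```text
t9.70 tcp [0.5126 0.053  0.1073] local mm [ 0.7 -3.6] tip above deck mm 30.3 F [-3.   0.4  7.8] Tz -0.05 gap 0.0495 j [ 0.11  0.37 -0.2   1.   -0.01  1.9 ]
tool y deg rel port x -3.31 tilt [ 0.004 -0.01 ]
[ 0.0084 -0.0063  0.9999] [-0.3 -2.9 -7.8]
```

Emit:
{"op": "arm_command", "data": {
  "moves": [
    [0.001,0,0.001,0.3,0.4,4],
    [0.001,0,0.001,0,0,3],
    [0,0,0.001,0,0,0]
  ]
}}

```text
t: 10.0
tcp_pos: [0.5127, 0.0534, 0.1073]
ee_rot: [2.573, 1.794, -0.002]
contact_force: [-2.6, 0.8, 8.3]
finger_gap: 0.584
```

Emit:
{"op": "arm_command", "data": {
  "moves": [
    [0,0,0.001,0,0,4],
    [0,0,0.001,0,0,3],
    [0,0,0.001,0,0,0]
  ]
}}

```text
t: 10.3
tcp_pos: [0.5124, 0.0532, 0.1073]
ee_rot: [2.681, 1.626, -0.0]
contact_force: [-3.0, -1.1, 8.1]
finger_gap: 0.585
```

```bash
python3 - <<'E'
from h import *
s,M=show(); print((M.T@[0,0,-1]).round(4),(M.T@s["contact_force"]).round(1))
cv2.imwrite('pics/w6.png',env.camera('wrist')[:,:,::-1])
E
```

```text
t10.30 tcp [0.5124 0.0532 0.1073] local mm [ 0.4 -3.5] tip above deck mm 30.3 F [-3.  -1.1  8.1] Tz -0.00 gap 0.0499 j [ 0.11  0.37 -0.2   1.   -0.01  2.16]
tool y deg rel port x -17.91 tilt [ 0.003 -0.005]
[ 0.0034 -0.0053  1.    ] [-2.4 -2.1 -8.1]
```

View pics/w6.png

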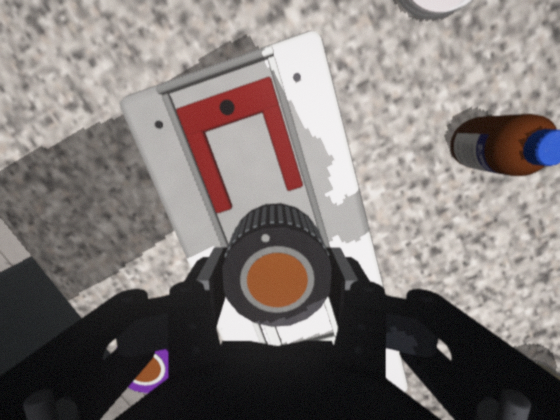

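The collar turns with the gripper: the white dot, at (264,238), keeps its place relative to the fingers. It has turned 1.06 rad and not dropped yet, so I'll continue.

Emit:
{"op": "arm_command", "data": {
  "moves": [
    [0,0,0.0015,0,0,3],
    [0,0,0.0015,0,0,3],
    [0,0,0.0015,0,0,0]
  ]
}}

```text
t: 10.65
tcp_pos: [0.512, 0.053, 0.1072]
ee_rot: [2.763, 1.479, 0.003]
contact_force: [-4.4, -0.1, 10.9]
finger_gap: 0.58
```

Emit:
{"op": "arm_command", "data": {
  "moves": [
    [0,0,0.0015,0,0,3],
    [0,0,0.0015,0,0,0],
    [0,0,0.0015,0,0,0]
  ]
}}

```text
t: 10.95
tcp_pos: [0.5118, 0.0529, 0.1071]
ee_rot: [2.801, 1.403, 0.006]
contact_force: [-3.8, -0.4, 11.1]
finger_gap: 0.58
```

```bash
python3 - <<'E'
from h import *
s,M=show(); print((M.T@[0,0,-1]).round(4),(M.T@s["contact_force"]).round(1))
E
```

```text
t10.95 tcp [0.5118 0.0529 0.1071] local mm [-0.1 -3.9] tip above deck mm 30.1 F [-3.8 -0.4 11.1] Tz -0.05 gap 0.0495 j [ 0.11  0.37 -0.2   0.99 -0.01  2.32]
tool y deg rel port x -27.21 tilt [ 0.007 -0.006]
[ 3.0e-04 -9.5e-03  1.0e+00] [ -2.6  -2.7 -11.1]
```

```bash
python3 - <<'E'
from h import *
s,M=show()
w=ray("wrist",277,279,.112); print("collar top rel tcp in tool mm",(M.T@(w-s["tcp_pos"])*1e3).round(1))
a=env.camera("wrist");cv2.imwrite('pics/w7.png',a[:,:,::-1])
b=cv2.inRange(cv2.cvtColor(a,cv2.COLOR_RGB2HSV)[200:340,200:350],(5,120,60),(20,255,255))
c=max(cv2.findContours(b,0,2)[0],key=cv2.contourArea);e=cv2.fitEllipse(c);print(e)
w=ray("wrist",e[0][0]+200,e[0][1]+200,.112);s,M=show();print(w,(M.T@(w-s["tcp_pos"])*1e3).round(1))
# apparent radius scale -> tilt hint
E
```

```text
t10.95 tcp [0.5118 0.0529 0.1071] local mm [-0.1 -3.9] tip above deck mm 30.1 F [-3.8 -0.4 11.1] Tz -0.05 gap 0.0495 j [ 0.11  0.37 -0.2   0.99 -0.01  2.32]
tool y deg rel port x -27.21 tilt [ 0.007 -0.006]
collar top rel tcp in tool mm [ 4.1  0.8 -4.9]
((76.7596435546875, 79.51383972167969), (52.95317077636719, 59.25365447998047), 86.71268463134766)
t11.00 tcp [0.5118 0.0529 0.1071] local mm [-0.1 -3.9] tip above deck mm 30.1 F [-4.5 -0.8 10.6] Tz -0.04 gap 0.0498 j [ 0.11  0.37 -0.2   0.99 -0.01  2.32]
tool y deg rel port x -27.21 tilt [ 0.007 -0.006]
[0.51460433 0.05559666 0.112     ] [ 3.8  0.7 -4.9]
```

The gripper has slipped 3.8 mm off the collar's axis along the pads. The collar stayed at (0.5146, 0.0556), so the push was off-centre. I'll re-grip centred.

Emit:
{"op": "arm_command", "data": {
  "moves": [
    [0,0,0,0,0,0],
    [0,0,0,0,0,0],
    [0.004,0.0005,0.0,0.5,0,0],
    [0,0,0,0,0,0],
    [0,0,0,0,0,0]
  ],
  "fingers": 0.07
}}

```text
t: 11.5
tcp_pos: [0.516, 0.0565, 0.1072]
ee_rot: [2.809, 1.407, 0.003]
contact_force: [-1.5, -0.5, 0.2]
finger_gap: 0.819
```

```bash
cat >> h.py <<'E'
def collar(z=.112):
    s,M=show();a=env.camera("wrist")
    b=cv2.inRange(cv2.cvtColor(a,cv2.COLOR_RGB2HSV)[200:340,200:350],(5,120,60),(20,255,255))
    c=max(cv2.findContours(b,0,2)[0],key=cv2.contourArea);e=cv2.fitEllipse(c)
    w=ray("wrist",e[0][0]+200,e[0][1]+200,z);print("collar",w.round(4),"in tool mm",(M.T@(w-s["tcp_pos"])*1e3).round(1),"down",(M.T@[0,0,-1]).round(4))
    return a
E
python3 - <<'E'
from h import *
collar()
E
```

```text
t11.50 tcp [0.516  0.0565 0.1072] local mm [3.5 0.4] tip above deck mm 30.2 F [-1.5 -0.5  0.2] Tz 0.04 gap 0.0699 j [ 0.11  0.38 -0.19  1.    0.    2.32]
tool y deg rel port x -27.19 tilt [0.002 0.001]
collar [0.5152 0.0563 0.112 ] in tool mm [-0.6 -0.5 -4.8] down [-0.0018 -0.0014  1.    ]
```

Centred within 0.6 mm and level. Close and continue the turn with a lighter push.

Emit:
{"op": "arm_command", "data": {
  "moves": [
    [-0.0005,-0.0005,0,0,0,0],
    [0,0,0,0,0,0],
    [0,0,0,0,0,0],
    [0,0,0.001,0,0,0],
    [0,0,0.001,0,0,0]
  ],
  "fingers": 0.045
}}

```text
t: 12.05
tcp_pos: [0.515, 0.0568, 0.1071]
ee_rot: [-2.809, -1.407, -0.005]
contact_force: [-3.7, 0.1, 9.2]
finger_gap: 0.582
```

```bash
python3 - <<'E'
from h import *
collar()
E
```

```text
t12.05 tcp [0.515  0.0568 0.1071] local mm [2.4 0.5] tip above deck mm 30.1 F [-3.7  0.1  9.2] Tz 0.05 gap 0.0497 j [ 0.11  0.38 -0.19  1.    0.    2.32]
tool y deg rel port x -27.17 tilt [0.003 0.001]
collar [0.5155 0.0565 0.112 ] in tool mm [ 0.1  0.7 -4.9] down [-0.0028 -0.0012  1.    ]
```

Emit:
{"op": "arm_command", "data": {
  "moves": [
    [0,0,0.001,0,0,3],
    [0,0,0.001,0,0,3],
    [0,0,0.001,0,0,0]
  ]
}}

```text
t: 12.4
tcp_pos: [0.5147, 0.0563, 0.1065]
ee_rot: [2.88, 1.252, 0.006]
contact_force: [-3.1, 1.7, 7.0]
finger_gap: 0.583
```

```bash
python3 - <<'E'
from h import *
collar()
E
```

```text
t12.40 tcp [0.5147 0.0563 0.1065] local mm [ 2.3 -0. ] tip above deck mm 29.5 F [-3.1  1.7  7. ] Tz -0.10 gap 0.0498 j [ 0.11  0.38 -0.19  1.    0.    2.43]
tool y deg rel port x -33.42 tilt [0.004 0.   ]
collar [0.5154 0.0565 0.112 ] in tool mm [ 0.6  0.4 -5.5] down [-0.0032 -0.0027  1.    ]
```

Emit:
{"op": "arm_command", "data": {
  "moves": [
    [0,0,0.002,0,0,1],
    [0,0,0.002,0,0,1],
    [0,0,0.002,0,0,1],
    [0,0,0.002,0,0,1]
  ]
}}

```text
t: 12.85
tcp_pos: [0.5149, 0.0562, 0.1054]
ee_rot: [2.922, 1.147, 0.013]
contact_force: [-1.8, 1.7, 5.5]
finger_gap: 0.582
```

```bash
python3 - <<'E'
from h import *
collar()
E
```

```text
t12.85 tcp [0.5149 0.0562 0.1054] local mm [ 2.4 -0.1] tip above deck mm 28.4 F [-1.8  1.7  5.5] Tz -0.06 gap 0.0497 j [ 0.11  0.38 -0.2   0.99 -0.    2.5 ]
tool y deg rel port x -37.53 tilt [0.009 0.001]
collar [0.5162 0.0574 0.112 ] in tool mm [ 1.8  0.1 -6.6] down [-0.0067 -0.0054  1.    ]
```

Emit:
{"op": "arm_command", "data": {
  "moves": [
    [0,0,0.003,0.3,-0.4,0],
    [0,0,0.003,0,0,0],
    [0,0,0.003,0,0,0]
  ]
}}

```text
t: 13.2
tcp_pos: [0.5151, 0.0571, 0.1006]
ee_rot: [-2.924, -1.145, -0.005]
contact_force: [-5.3, -0.0, 14.0]
finger_gap: 0.586
```

```bash
python3 - <<'E'
from h import *
a=collar();
cv2.imwrite('pics/s8.png',cv2.resize(env.camera('scene')[165:235,180:280,::-1],None,fx=7,fy=7,interpolation=cv2.INTER_CUBIC))
E
```

```text
t13.20 tcp [0.5151 0.0571 0.1006] local mm [2.5 0.9] tip above deck mm 23.6 F [-5.3 -0.  14. ] Tz -0.21 gap 0.0500 j [ 0.11  0.39 -0.2   0.98  0.    2.5 ]
tool y deg rel port x -37.65 tilt [0.003 0.002]
collar [0.5182 0.0597 0.112 ] in tool mm [  4.1   0.2 -11.4] down [-3.7e-03 -2.0e-04  1.0e+00]
```

View pics/s8.png

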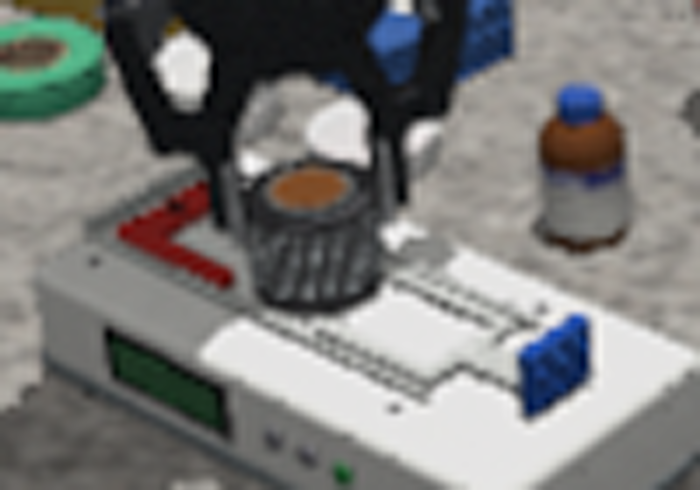

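The collar is dropping: TCP z is 6.5 mm lower, with the clip clear and the slide out. Keep pushing until it seats.

Emit:
{"op": "arm_command", "data": {
  "moves": [
    [0,0,0.003,0,-0.2,0],
    [0,0,0.003,0,0,0],
    [0,0,0.003,0,0,0]
  ]
}}

```text
t: 13.6
tcp_pos: [0.5148, 0.057, 0.0978]
ee_rot: [2.926, 1.142, 0.005]
contact_force: [-10.2, 0.0, 26.8]
finger_gap: 0.579
```

Emit:
{"op": "arm_command", "data": {
  "moves": [
    [0,0,0.004,0,0,0],
    [0,0,0.004,0,0,0],
    [0,0,0.004,0,0,0]
  ]
}}

```text
t: 13.9
tcp_pos: [0.5147, 0.0571, 0.0978]
ee_rot: [2.925, 1.139, 0.015]
contact_force: [-10.7, -0.2, 27.6]
finger_gap: 0.583
```

```bash
python3 - <<'E'
from h import *
a=collar(.102)
E
```

```text
t13.90 tcp [0.5147 0.0571 0.0978] local mm [2.1 0.7] tip above deck mm 20.8 F [-10.7  -0.2  27.6] Tz -0.18 gap 0.0498 j [ 0.11  0.38 -0.21  0.97  0.    2.51]
tool y deg rel port x -37.84 tilt [0.01  0.001]
collar [0.5146 0.0567 0.102 ] in tool mm [-0.3  0.2 -4.2] down [-0.0081 -0.0058  1.    ]
```

Emit:
{"op": "arm_command", "data": {
  "moves": [
    [-0.0015,-0.0014,0.004,0.4,-0.5,0],
    [-0.0015,-0.0014,0.004,0.4,-0.5,0],
    [-0.001,-0.001,0.004,0.2,-0.2,0]
  ]
}}

```text
t: 14.25
tcp_pos: [0.5148, 0.057, 0.0978]
ee_rot: [2.928, 1.138, 0.001]
contact_force: [-8.7, 0.5, 25.0]
finger_gap: 0.583
```

```bash
python3 - <<'E'
from h import *
a=collar(.102)
b=env.camera('scene')[165:235,180:280,::-1]
cv2.imwrite('pics/s9.png',cv2.resize(b,None,fx=8,fy=8,interpolation=cv2.INTER_CUBIC))
E
```

```text
t14.25 tcp [0.5148 0.057  0.0978] local mm [2.3 0.7] tip above deck mm 20.8 F [-8.7  0.5 25. ] Tz -0.17 gap 0.0498 j [ 0.11  0.39 -0.2   0.98 -0.    2.51]
tool y deg rel port x -37.92 tilt [ 0.001 -0.   ]
collar [0.5147 0.0566 0.102 ] in tool mm [-0.4  0.2 -4.2] down [-6.e-04 -1.e-03  1.e+00]
```

View pics/s9.png

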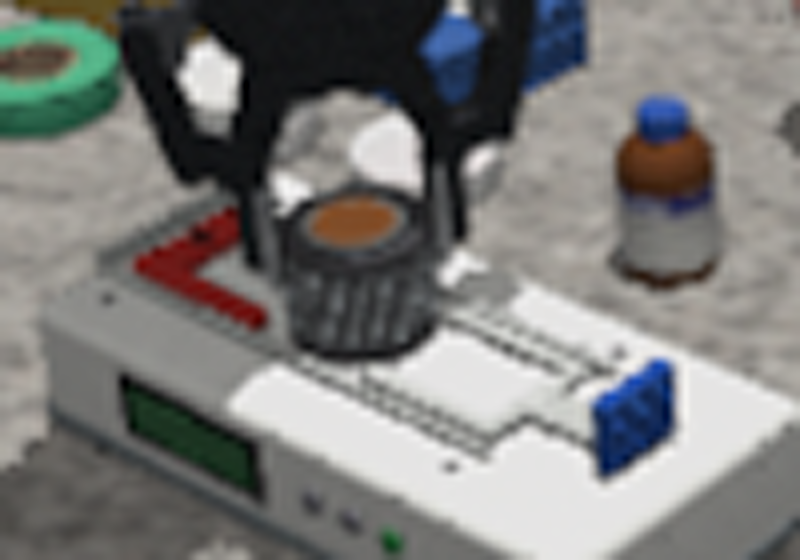

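Visually the collar is seated: its underside meets the deck at crop (360,355), the clip is clear, and the tab is at rest. A numeric check of the drop from the amber window in the scene camera comes next.

```bash
python3 - <<'E'
from h import *
from scipy.optimize import least_squares
def am(img):
    b=cv2.resize(img[165:210,200:250],None,fx=8,fy=8,interpolation=cv2.INTER_CUBIC)
    m=cv2.inRange(cv2.cvtColor(b,cv2.COLOR_BGR2HSV),(5,110,60),(20,255,255))
    c=max(cv2.findContours(m,0,2)[0],key=cv2.contourArea);e=cv2.fitEllipse(c)
    return np.array([(e[0][0]+.5)/8-.5+200,(e[0][1]+.5)/8-.5+165]),np.array(e[1])/8
p0,e0=am(cv2.imread("pics/scene0.png"));p1,e1=am(env.camera("scene")[:,:,::-1].copy())
print(p0,e0,p1,e1,p1-p0)
a,b=np.array(proj("scene",[.5147,.0567,.112])),np.array(proj("scene",[.5147,.0567,.102]));print("pred 10mm",a,b,b-a)
E
```

```text
[222.99991226 189.34837532] [4.35244751 9.17369652] [223.5634861  192.14751434] [5.34550762 9.71795654] [0.56357384 2.79913902]
pred 10mm [223.19324389 188.77895568] [223.57554342 191.96229518] [0.38229953 3.1833395 ]
```

Emit:
{"op": "arm_command", "data": {
  "moves": [
    [-0.001,-0.001,0.004,0,0,-2],
    [-0.001,-0.001,0.004,0,0,-2],
    [-0.0005,-0.0005,0.004,0,0,2]
  ]
}}

```text
t: 14.7
tcp_pos: [0.5145, 0.0573, 0.0977]
ee_rot: [2.906, 1.182, 0.022]
contact_force: [-8.2, 0.1, 26.2]
finger_gap: 0.582
```

```bash
python3 - <<'E'
from h import *
a=collar(.102)
E
```

```text
t14.70 tcp [0.5145 0.0573 0.0977] local mm [1.9 0.9] tip above deck mm 20.7 F [-8.2  0.1 26.2] Tz 0.04 gap 0.0497 j [ 0.11  0.38 -0.21  0.96 -0.    2.48]
tool y deg rel port x -36.13 tilt [0.015 0.001]
collar [0.5145 0.0569 0.102 ] in tool mm [-0.3  0.3 -4.3] down [-0.0114 -0.0092  0.9999]
```

Emit:
{"op": "arm_command", "data": {
  "moves": [
    [-0.0005,-0.0005,0.005,0,0,0],
    [-0.0005,-0.0005,0.005,0,0,0],
    [-0.0005,-0.0005,0.005,0,0,0]
  ]
}}

```text
t: 15.05
tcp_pos: [0.5144, 0.0573, 0.0977]
ee_rot: [2.905, 1.176, 0.041]
contact_force: [-10.4, -2.1, 33.5]
finger_gap: 0.586
```

```bash
python3 - <<'E'
from h import *
a=collar(.102)
E
```

```text
t15.05 tcp [0.5144 0.0573 0.0977] local mm [1.8 0.9] tip above deck mm 20.7 F [-10.4  -2.1  33.5] Tz -0.03 gap 0.0501 j [ 0.11  0.37 -0.23  0.94  0.    2.48]
tool y deg rel port x -36.33 tilt [0.027 0.003]
collar [0.5143 0.0569 0.102 ] in tool mm [-0.2  0.4 -4.3] down [-0.0215 -0.0164  0.9996]
```

The stop is hard: z stays at 97.7 mm from 25 to 33 N and through a wiggle. Levelling the tool and keeping a moderate push to hold.

Emit:
{"op": "arm_command", "data": {
  "moves": [
    [-0.001,-0.001,0.003,0.5,-0.6,0],
    [-0.001,-0.001,0.003,0.5,-0.6,0],
    [-0.001,-0.001,0.003,0.5,-0.6,0],
    [-0.001,-0.001,0.003,0.2,-0.2,0]
  ]
}}

```text
t: 15.5
tcp_pos: [0.5147, 0.0571, 0.0978]
ee_rot: [-2.914, -1.174, -0.0]
contact_force: [-5.8, 0.3, 17.5]
finger_gap: 0.579
```

```bash
python3 - <<'E'
from h import *
a=collar(.102); collar(.102); collar(.102)
E
```

```text
t15.50 tcp [0.5147 0.0571 0.0978] local mm [2.1 0.8] tip above deck mm 20.8 F [-5.8  0.3 17.5] Tz -0.25 gap 0.0495 j [ 0.11  0.39 -0.2   0.98  0.    2.49]
tool y deg rel port x -36.52 tilt [0. 0.]
collar [0.5145 0.0567 0.102 ] in tool mm [-0.4  0.2 -4.2] down [-4.e-04  3.e-04  1.e+00]
t15.55 tcp [0.5146 0.0571 0.0978] local mm [2.  0.8] tip above deck mm 20.8 F [-5.1  0.2 18.1] Tz -0.28 gap 0.0493 j [ 0.11  0.39 -0.2   0.98  0.    2.49]
tool y deg rel port x -36.52 tilt [0.    0.001]
collar [0.5145 0.0567 0.102 ] in tool mm [-0.4  0.3 -4.2] down [-5.e-04  2.e-04  1.e+00]
t15.60 tcp [0.5146 0.0571 0.0978] local mm [2.  0.8] tip above deck mm 20.8 F [-5.1 -0.1 16.9] Tz -0.29 gap 0.0498 j [ 0.11  0.39 -0.2   0.98  0.    2.49]
tool y deg rel port x -36.52 tilt [0. 0.]
collar [0.5145 0.0567 0.102 ] in tool mm [-0.4  0.2 -4.2] down [-6.e-04  1.e-04  1.e+00]
```

Steady: level, 17 N down, and z unchanged at the hard stop, well above the 8 N spring force. Handing in.

```bash
python3 -c "
from h import *
print(env.finish_job()); show()"
```

```text
the job is handed in; nothing more can be done
None
the job is handed in; nothing more can be done
```

I finished the job and handed it in with the collar still gripped and pushed down. The drop I could measure came out slightly short of the nominal 10 mm.

- **Ejector and clip:** I pushed the blue slide to its stop (about 16 N). The clip's prongs ended about 28 mm from the port axis, just clear of the collar. The slide sprang back to rest, confirmed in pictures.
- **Collar:** My first grip slipped 3.8 mm along the pads, so I pushed off-centre and the keyways did not drop. I opened the fingers, re-centred and gripped again. The collar then dropped after the gripper had turned about 1.3–1.4 rad in all. The collar itself turned several degrees less because of the slip.
- **Last checks:** The tool was level, with a steady push of about 17 N and the gripper closed on the collar. The height did not change between about 17 and 33 N or when I wiggled it, so it was against a hard stop.
- **Disagreement:** The arm's readings put the drop at about 9.3–9.8 mm. A rough camera estimate gave about 8.8 mm, good to about 1 mm. In the picture the collar's underside meets the deck, so I took it as home.

I never moved the gripper towards the other things on the bench. The job took about 16 s of the 64 s allowed.

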